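# Seat the leaning price sign and ram its lock pin

### The job

Take the wooden sign out of the wooden stand and push its rod down into the leaning sleeve of the steel holder until it is fully home, with the collar on the sleeve's rim. Then take the wooden rammer and drive the holder's lock pin fully down with it, keeping your fingers off the pin, and stand the rammer upright on the table again. Leave the other things where they are.

Things in the scene. Friction and masses are not known exactly. Their poses are not given: they have to be found in the camera images.
- sign: Sign, 141 mm long. Origin: tip of its round steel rod; z up the rod. Rod 14 mm thick, 65 mm long, chamfered tip; collar 36 mm wide at z 65-71; 14 mm neck to z 81; flat blank board z 81-141, 80 mm wide along y, 12 mm thick along x (wood rim, dark faces): grip it across the 12 mm. Starts upright in the stand's hole, collar on the stand's top. Any turn about the rod is right.
- stand: Fixed wooden block, 66 x 66 x 80 mm high, in which the sign is parked. Origin: centre of its underside; z up. Upright hole in the middle of its top, 23 mm wide, 72 mm deep.
- holder: Fixed grey steel sign holder, foot plate 150 x 80 x 10 mm. Origin: centre of the foot's underside; z up. Its x axis points from sleeve to lock pin: the sleeve's mouth is at x -47.5, z 87 mm, the sleeve leaning 30 degrees from vertical towards -x; the pin's boss (36 mm wide, 50 mm high) is at x +50, y 0.
- sleeve: The holder's leaning sleeve. Origin: centre of its mouth, at the rim; z is its axis, out and up, 30 degrees from vertical. Bore 18 mm, flaring to 23 mm over the last 10 mm; rim 32 mm wide outside. 38 to 42 mm down is a stiff plug that slides on down under about 5 N and stays. Fully home: the sign's collar meets the rim, rod tip 65 mm inside.
- pin_top (a point): Centre of the flat top of the lock pin's round steel head (26 mm wide), 77 mm above the table when fully up. The pin moves straight down.
- lock_pin (a joint): How far the lock pin is driven down, in m: starts at 0 to 0.003, fully down 0.015 (head's top then 62 mm above the table). A light spring and strong friction: about 6 to 8 N drive it, and it stays where it is left.
- rammer: Wooden rammer, a turned mallet 134 mm tall, about 250 g, standing upright on its round head. Origin: centre of the head's flat underside; z up its axis. Head 44 to 48 mm wide up to z 46, narrowing to a round handle 24 mm thick from z 64 to 118, 29 mm end bead above. Held upright by the handle, its underside drives the pin.
- tape_roll: Roll of brown tape lying flat, 96 mm wide, 48 mm high; to be left alone. Origin: centre of its underside.
- pepper_jar: Spice jar with a dark cap, 44 mm wide, 96 mm high; to be left alone. Origin: centre of its underside.
- calculator: Calculator lying flat, 110 x 68 x 17 mm; to be left alone. Origin: centre of its underside.
- taro_6: Piece of taro, about 80 x 59 x 61 mm; to be left alone. Origin: on its underside.
Not all that is in view belongs to the job. Leave any orange or pink look-alike of the rammer alone.

How it is judged:
On the way, in this order (a step that is already met when the one before it is completed fails the run):
1. the sign's rod is fully home in the leaning sleeve, collar at the rim (z of sign in the frame of sleeve between -0.072 and -0.06 m and x of sign in the frame of sleeve between -0.006 and 0.006 m and y of sign in the frame of sleeve between -0.006 and 0.006 m and angle between the z axis of sign and the z axis of sleeve, either way round below 0.14 rad), for 0.2 s.
2. the lock pin is driven down with the rammer (value of joint lock_pin above 0.012 m and contact force between rammer and lock_pin above 0.5 N).
At the end, for the whole second after the job is handed in: The sign's rod stands in the leaning sleeve with its tip at least 60 mm (of 65) below the rim, on the sleeve's axis; the lock pin is down at least 12 mm of 15; the rammer stands upright on the table (within 0.08 rad), released and at rest (all of step 1 and value of joint lock_pin above 0.012 m and linear speed of each of sign, rammer below 0.02 m/s and angle between rammer's own z axis and vertical below 0.08 rad and height (world z) of rammer between -0.006 and 0.006 m); the robot touches nothing.
It fails at once if the fingers press the lock pin (contact force between the fingers and lock_pin above 0.5 N).
It fails at once if a bystander (tape roll, jar, calculator or taro) is moved by more than 30 mm (distance of any of tape_roll, pepper_jar, calculator, taro_6 from where it was at the start of the episode above 0.03 m).
It also fails if it takes over 61 s, if anything falls off the work surface, if the arm or the gripper's body presses on something with over 40 N, if the wrist force passes 120 N, or if a joint passes its speed limit or range.

### The arm

A 6-joint arm with a two-finger parallel gripper is mounted at the origin on a cart in front of the work surface, level with it; the furniture and walls round the work are solid. World frame = base frame: x ahead of the robot, y to its left, z up, the work surface at z = 0. Lengths are in m, angles in rad, forces in N, time in s.
With the tool pointing down it reaches from about 0.35 to 0.975 m from the base axis. Payload 4.9 kg.
Tool frame: the origin (TCP) lies at the very end of the fingers, on their centre line; the grasp point (between the pads) lies 19 mm behind it; z points along the fingers, y is the line along which they close (so a half turn about z gives the same grasp; the last joint's range is limited). The gripper opens to 85 mm and grips with 20 to 120 N. Pads are 22 mm wide; open, the fingers measure 114 mm over their backs; the gripper's body (76 mm by 85 mm) begins 54 mm behind the grasp point. The pads swing forward as they close: fully open they stand 13 mm farther back than shut.
Start: joints at [-1.247, 0.053, 1.613, -0, 1.476, -0.119], TCP at [0.268, -0.565, 0.208] pointing down, gripper open.
Joint ranges: [-3.01, 3.01], [-1.01, 2.22], [0.06, 2.58], [-1.02, 4.17], [0.09, 2.62], [-3.14, 3.14]. Speed limits (rad/s): [2.57, 2.57, 3.14, 3.14, 3.14, 3.14].

### API

Orientations are given as a rotation vector (axis times angle).
In Python, from station import get_obs, optics, ctrl gives the robot as it stands.
- The arm moves only by the shell command python3 -m pendant 'ROWS' [FORCE]. ROWS is JSON, a list of rows, each a list of 3 entries, a list of its own where there are three numbers: the shift along the tool's x, y, z in mm, then the turn, a rotation vector about the tool's x, y, z in rad, then the opening, from 0 (shut) to 1 (fully open). A call has 1 to 12 rows; each row shifts and turns the commanded pose from where the row before left it, along the tool's axes as they then stand; what a row does not reach is not made up. A row lasts 1/12 s, in which the tool goes at most 41.7 mm and 7.16 degrees, less where a joint would pass 70% of its speed; a pose out of reach is approached as far as the arm can. A call is refused whole if a number of a shift passes 41.7 or a number of a turn 0.125, either way. A call with a gripper value outside its range is refused whole. The fingers move at their own pace and stop on an object; FORCE is the grip in N (left out, the last holds). Time passes only in rows, so rows that do not move let the fingers close. It gives the time, the measured TCP pose, the force, the opening and the grip force at its end, in the units of the state.
- get_obs(): the state, without advancing time (a new reading comes with each control period).
- optics.get_image(name): name is "scene" or "top" or "wrist"; returns the picture (420x560x3 uint8, red, green, blue); there is no depth.
- optics.camera_model(name): a dict with "fx", "fy", "cx", "cy" (pixels), "cam_to_world" (4x4, takes a point from camera to world coordinates). Camera axes: x right, y up, looking along -z (the intrinsics and any distortion apply to the point x, -y, -z); pixel columns grow to the right and rows downward; lengths in m; the calibration is good to about 2 mm. A picture is of the moment at which its call begins: read the wrist's pose just before it. camera_model takes no time and is no camera call; for the wrist camera it gives the pose at the moment of the call.
- ctrl.finish_job(): hands the job in; it is judged then, once.
The state is a dict: "t": time; "q": joint angles; "dq": joint speeds; "effort": joint torques, N m; "tool_pos": TCP position; "tool_rot": TCP orientation; "contact_force": force on the tool from outside, world axes, zero at the start; "wrist_torque": the same for the moment, N m; "opening": finger opening in m; "grip_force": force on a finger pad.
Only numpy, scipy, OpenCV 4.12 (cv2) and the standard library are available. Lean on these libraries where they do the work, as an engineer would, in place of code of your own. Each camera call takes 0.05 s, during which the arm holds its last target. There are 200 camera calls.

## Working session

There is one attempt and no reset: what is moved stays moved. The work goes in short steps, Python scripts to look and compute and a shell command to move; the robot and the scene stay as the last step left them, time stands still between calls to the robot, and variables do not carry over. Pictures are saved under pics/ and viewed, at most 12 in all, crops included, and the job is handed in when it is done.

```bash
mkdir -p pics; ls
python3 - <<'E'
from station import get_obs, optics, ctrl
import cv2,numpy as np
o=get_obs();print(o['t'],o['tool_pos'],o['tool_rot'],o['opening'])
for n in ['scene','top']:
    im=optics.get_image(n);cv2.imwrite(f'pics/{n}0.png',im[:,:,::-1])
    m=optics.camera_model(n);print(n,{k:(np.round(v,3).tolist()) if not isinstance(v,str) else v for k,v in m.items()})
E
```

```text
pics
0.0 [ 0.26756703 -0.56408809  0.20695193] [-3.06291792e+00 -6.89407114e-01  3.15194822e-04] 0.08531136663419783
scene {'fx': 452.452, 'fy': 452.452, 'cx': 280.135, 'cy': 210.007, 'cam_to_world': [[0.881, 0.288, -0.375, 0.15], [-0.473, 0.546, -0.691, -0.923], [0.006, 0.787, 0.618, 0.623], [0.0, 0.0, 0.0, 1.0]]}
top {'fx': 391.161, 'fy': 391.161, 'cx': 275.604, 'cy': 213.332, 'cam_to_world': [[0.022, 0.995, -0.101, 0.389], [-1.0, 0.022, -0.001, -0.342], [0.001, 0.101, 0.995, 0.947], [0.0, 0.0, 0.0, 1.0]]}
```

View pics/scene0.png

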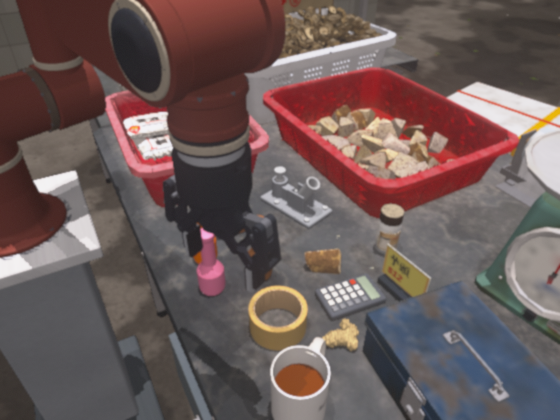

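View pics/top0.png

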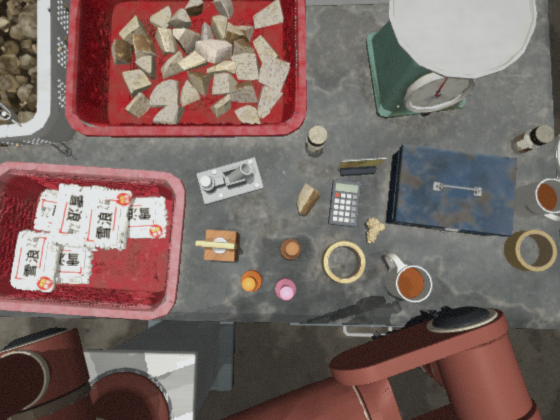

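The top view shows the wooden sign and stand at (218,245), the holder at (230,180), and three rammer-shaped things. These are brown wooden (290,250), orange (251,281) and pink (286,289); a calculator, taro, jar and tape also stand nearby. I choose the brown one as the rammer and check it in a close crop.

Run:
```python
import cv2
im=cv2.imread('pics/top0.png')[150:302,185:315]
cv2.imwrite('pics/crop0.png',cv2.resize(im,None,fx=3.9,fy=3.9,interpolation=cv2.INTER_CUBIC))
```

```text
(no output)
```

View pics/crop0.png

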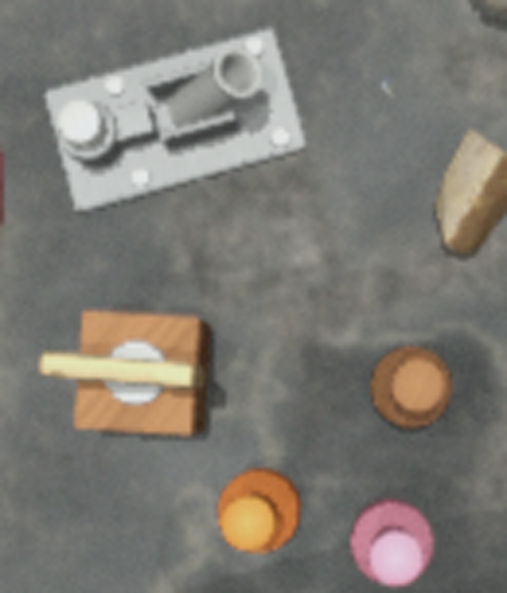

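The crop shows the brown rammer at about crop (415,386), the sign board from (40,364) to (202,376), the pin head at (83,122) and the sleeve mouth at (239,74). The orange and pink copies are at (258,512) and (393,545).

```bash
cat > h.py <<'E'
import numpy as np,cv2
from station import get_obs, optics, ctrl
from scipy.spatial.transform import Rotation as R
def ray(m,uv):
    T=np.array(m['cam_to_world']);d=np.array([(uv[0]-m['cx'])/m['fx'],-(uv[1]-m['cy'])/m['fy'],-1.])
    return T[:3,3],T[:3,:3]@d
def onz(m,uv,z):
    c,d=ray(m,uv);return c+d*(z-c[2])/d[2]
def proj(m,p):
    T=np.array(m['cam_to_world']);q=T[:3,:3].T@(np.array(p)-T[:3,3])
    return np.array([m['cx']+m['fx']*q[0]/-q[2],m['cy']+m['fy']*q[1]/q[2]])
E
python3 - <<'E'
from h import *
m=optics.camera_model('top')
f=lambda c,z:np.round(onz(m,((c[0]+.5)/3.9+184.5,(c[1]+.5)/3.9+149.5),z)*1000,1)
foot=[f(c,.01) for c in [(47,93),(272,30),(304,146),(78,210)]]
print('foot',foot,'centre',np.mean(foot,0),[np.linalg.norm(foot[i]-foot[(i+1)%4]) for i in range(4)])
d=foot[0]-foot[1]+foot[3]-foot[2];print('yaw',np.arctan2(d[1],d[0]))
print('pin',f((83,122),.077),'mouth',f((239,74),.087))
a,b=f((41,364),.156),f((203,376),.156);print('sign',a,b,(a+b)/2,np.linalg.norm(a-b),np.arctan2(*(a-b)[[1,0]]))
print('stand',np.mean([f(c,.08) for c in [(82,311),(200,318),(193,437),(75,428)]],0),'collar',f((135,373),.086))
print('rammer',f((420,385),.134),f((412,388),.04))
print('orange',f((247,522),.134),'pink',f((396,557),.134))
print('taro',f((470,195),.03),'jar',np.round(onz(m,(317,134),.096)*1000))
print(optics.camera_model('wrist'))
E
```

```text
foot [array([ 577.4, -147.1,   10. ]), array([ 620.6, -286.2,   10. ]), array([ 547.5, -308.1,   10. ]), array([ 504.4, -169.4,   10. ])] centre [ 562.475 -227.7     10.   ] [np.float64(145.65387052872987), np.float64(76.31002555365845), np.float64(145.24221149514355), np.float64(76.33013821551748)]
yaw 1.8719995939003145
pin [ 547.4 -182.6   77. ] mouth [ 575.4 -272.7   87. ]
sign [ 405.8 -180.5  156. ] [ 401.4 -264.4  156. ] [ 403.6  -222.45  156.  ] 84.015296226342 1.5184009411279507
stand [ 403.325 -219.725   80.   ] collar [ 403.4 -219.2   86. ]
rammer [ 399.5 -377.4  134. ] [ 398.9 -376.8   40. ]
orange [ 325.8 -287.8  134. ] pink [ 309.4 -366.4  134. ]
taro [ 516.3 -410.2   30. ] jar [ 655. -430.   96.]
{'fx': 367.8618638328781, 'fy': 367.8618638328781, 'cx': 276.709082839833, 'cy': 209.6317501032504, 'cam_to_world': array([[ 0.42857775,  0.86793741,  0.25100947,  0.33175188],
       [-0.90350081,  0.4125407 ,  0.11617425, -0.53468728],
       [-0.00271964, -0.27657696,  0.96098792,  0.37272591],
       [ 0.        ,  0.        ,  0.        ,  1.        ]])}
```

```bash
cat >> h.py <<'E'
def rotm(z,yaz=None,y=None):
    "tool orientation with z along given dir, y as near as possible to y"
    z=np.array(z,float);z/=np.linalg.norm(z)
    if y is None:y=[np.cos(np.radians(yaz)),np.sin(np.radians(yaz)),0]
    y=np.array(y)-np.dot(y,z)*z;y/=np.linalg.norm(y)
    return np.column_stack([np.cross(y,z),y,z])
def go(p,Rt):
    "deltas from measured pose to target: shift first (tool axes), then turn"
    o=get_obs();R0=R.from_rotvec(o['tool_rot']).as_matrix()
    s=R0.T@(np.array(p)-o['tool_pos'])*1000;r=R.from_matrix(R0.T@Rt).as_rotvec()
    s2=Rt.T@(np.array(p)-o['tool_pos'])*1000
    print('t',round(o['t'],2),'shift',s.round(1),'rows>=',round(np.linalg.norm(s)/41.7,1),'turn',r.round(3),'rows>=',round(np.linalg.norm(r)/.124,1),'shift if after turn',s2.round(1))
E
python3 -c "
from h import *
go([.4035,-.221,.21],rotm([0,0,-1],-3))"
```

```text
t 0.1 shift [ 269.8 -251.8   -2.4] rows>= 8.9 turn [-2.000e-03 -1.000e-03 -1.076e+00] rows>= 8.7 shift if after turn [349.8 117.8  -2.9]
```

```bash
python3 -m pendant '[[[24.5,-22.9,0],[0,0,0],1],[[24.5,-22.9,0],[0,0,0],1],[[24.5,-22.9,0],[0,0,0],1],[[24.5,-22.9,0],[0,0,0],1],[[24.5,-22.9,0],[0,0,0],1],[[24.5,-22.9,0],[0,0,0],1],[[24.5,-22.9,0],[0,0,0],1],[[24.5,-22.9,0],[0,0,0],1],[[24.5,-22.9,0],[0,0,0],1],[[24.5,-22.9,0],[0,0,0],1],[[24.5,-22.9,0],[0,0,0],1],[[0,0,0],[0,0,-0.107],1]]'
python3 -m pendant '[[[0,0,0],[0,0,-0.108],1],[[0,0,0],[0,0,-0.108],1],[[0,0,0],[0,0,-0.108],1],[[0,0,0],[0,0,-0.108],1],[[0,0,0],[0,0,-0.108],1],[[0,0,0],[0,0,-0.108],1],[[0,0,0],[0,0,-0.108],1],[[0,0,0],[0,0,-0.108],1],[[0,0,0],[0,0,-0.108],1],[[0,0,0],[0,0,0],1]]'
python3 - <<'E'
from h import *
go([.4035,-.221,.106],rotm([0,0,-1],-3))
m=optics.camera_model('wrist');im=optics.get_image('wrist')
for p in [(.4036,-.2205,.156),(.406,-.1805,.156),(.401,-.26,.156)]:
    u=proj(m,p);cv2.circle(im,tuple(int(x) for x in u),3,(0,255,0),1)
cv2.imwrite('pics/w1.png',im[:,:,::-1])
E
```

```text
t: 1.1
tool_pos: [0.4045, -0.217, 0.2077]
tool_rot: [-3.019, -0.862, -0.002]
contact_force: [-0.7, 0.7, -0.8]
opening: 0.0853
grip_force: 0.0
t: 1.93
tool_pos: [0.4031, -0.2214, 0.2077]
tool_rot: [-2.273, -2.168, 0.0]
contact_force: [-0.1, 0.0, -0.5]
opening: 0.0854
grip_force: 0.0
t 1.93 shift [  0.4   0.5 101.7] rows>= 2.4 turn [-0.001 -0.001  0.005] rows>= 0.0 shift if after turn [  0.5   0.4 101.7]
```

View pics/w1.png

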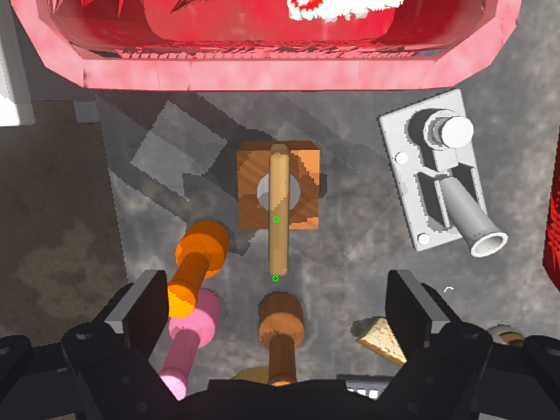

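The wrist view shows the board from (279,146) to (279,275), the collar near (279,192), the pin head at (458,132) and the sleeve mouth at (488,243). My marks sit about 2 to 4 mm off, so I cross-check both.

Run:
```python
from h import *
m=optics.camera_model('wrist')
f=lambda c,z:np.round(onz(m,c,z)*1000,1)
a,b=f((279.5,146),.156),f((278.5,275),.156)
print('board',a,b,(a+b)/2,np.linalg.norm(a-b));print('collar',f((278,192),.086),'pin',f((457,132),.077),f((457,132),.074),'mouth',f((488,243),.087))
print('foot',[f(c,.01) for c in [(381,117),(461,91),(417,250)]],'rammer', f((283,395),.134),f((279,308),.046))
print('stand',np.mean([f(c,.08) for c in [(238,150),(319,150),(319,231),(238,230)]],0))
o=get_obs();print(o['tool_pos'],o['q'])
```

```text
board [ 407.6 -175.3  156. ] [ 402.9 -258.   156. ] [ 405.25 -216.65  156.  ] 82.83344735069281
collar [ 404.7 -219.4   86. ] pin [ 548.3 -180.1   77. ] [ 549.8 -180.4   74. ] mouth [ 576.9 -271.5   87. ]
foot [array([ 506.3, -168.7,   10. ]), array([ 580.8, -148.7,   10. ]), array([ 548.2, -307.9,   10. ])] rammer [ 400.8 -373.   134. ] [ 399.4 -348.1   46. ]
stand [ 405.075 -220.375   80.   ]
[ 0.4031185  -0.22143063  0.20772218] [-6.64325029e-01 -3.59564691e-01  1.98159719e+00 -1.94640701e-05
  1.52040546e+00 -6.13113026e-01]
```

```bash
python3 -m pendant '[[[2.4,1.3,15],[0,0,0],1],[[0,0,22],[0,0,0],1],[[0,0,22],[0,0,0],1],[[0,0,22],[0,0,0],1],[[0,0,14],[0,0,0],1],[[0,0,6.5],[0,0,0],1],[[0,0,0],[0,0,0],0],[[0,0,0],[0,0,0],0],[[0,0,0],[0,0,0],0],[[0,0,0],[0,0,0],0],[[0,0,0],[0,0,0],0],[[0,0,0],[0,0,0],0]]' 90
python3 -m pendant '[[[0,0,0],[0,0,0],0],[[0,0,0],[0,0,0],0],[[0,0,0],[0,0,0],0],[[0,0,0],[0,0,0],0]]'
```

```text
t: 2.98
tool_pos: [0.4052, -0.2197, 0.1076]
tool_rot: [2.274, 2.165, 0.0]
contact_force: [-0.1, -0.0, 0.5]
opening: 0.0125
grip_force: 0.9
t: 3.32
tool_pos: [0.4053, -0.2197, 0.1077]
tool_rot: [2.274, 2.165, 0.0]
contact_force: [-0.2, 0.8, 5.5]
opening: 0.0103
grip_force: 88.4
```

```bash
python3 -m pendant '[[[0,0,-12],[0,0,0],0],[[0,0,-25],[0,0,0],0],[[0,0,-30],[0,0,0],0],[[0,0,-25],[0,0,0],0],[[0,0,-12],[0,0,0],0],[[0,0,0],[0,0,0],0]]'
python3 - <<'E'
from h import *
th=np.radians(107.1);a=np.array([-.5*np.cos(th),-.5*np.sin(th),np.cos(np.pi/6)]);M=np.array([.5762,-.2723,.087])
R0=R.from_rotvec(get_obs()['tool_rot']).as_matrix()
go(M+a*(.0927+.03),rotm(-a,y=R0[:,1]))
E
```

```text
t: 3.82
tool_pos: [0.4061, -0.2203, 0.2142]
tool_rot: [2.271, 2.162, 0.001]
contact_force: [0.1, -0.5, -1.1]
opening: 0.0101
grip_force: 87.9
t 3.82 shift [-101.2  193.2   22.2] rows>= 5.3 turn [ 0.172  0.5   -0.044] rows>= 4.3 shift if after turn [-99.5 185.2 -62.4]
```

```bash
python3 -m pendant '[[[-6,11,0],[0,0,0],0],[[-12,23,0],[0,0,0],0],[[-15,28,3],[0,0,0],0],[[-15,28,3],[0,0,0],0],[[-15,28,3],[0,0,0],0],[[-15,28,4],[0,0,0],0],[[-15,28,5],[0,0,0],0],[[-8.2,19.2,4.2],[0,0,0],0],[[0,0,0],[0.014,0.042,-0.004],0],[[0,0,0],[0.03,0.086,-0.008],0],[[0,0,0],[0.03,0.086,-0.008],0],[[0,0,0],[0.03,0.086,-0.008],0]]'
python3 -m pendant '[[[0,0,0],[0.03,0.086,-0.008],0],[[0,0,0],[0.026,0.076,-0.006],0],[[0,0,0],[0.012,0.038,-0.003],0],[[0,0,0],[0,0,0],0],[[0,0,0],[0,0,0],0]]'
python3 - <<'E'
from h import *
th=np.radians(107.1);a=np.array([-.5*np.cos(th),-.5*np.sin(th),np.cos(np.pi/6)]);M=np.array([.5762,-.2723,.087])
o=get_obs();R0=R.from_rotvec(o['tool_rot']).as_matrix()
go(M+a*(.0927+.03),rotm(-a,y=R0[:,1]))
ims=[]
for n in ['scene','top']:
    m=optics.camera_model(n);im=optics.get_image(n).copy()
    cv2.imwrite(f'pics/raw2_{n}.png',im[:,:,::-1])
    tip=o['tool_pos']+R0[:,2]*.0927
    for p,c in [(M,(0,255,0)),(tip,(255,0,255))]:
        u=proj(m,p);print(n,u);
    k=proj(m,M).astype(int);ims.append(cv2.resize(im[k[1]-50:k[1]+50,k[0]-65:k[0]+65],None,fx=4,fy=4,interpolation=cv2.INTER_CUBIC));print(k-[65,50])
cv2.imwrite('pics/s2.png',np.hstack(ims)[:,:,::-1][:, :1040] if 0 else cv2.resize(np.hstack(ims)[:,:,::-1],(800,308)))
cv2.imwrite('pics/s2.png',np.vstack([ims[0],ims[1]])[:,:,::-1][::1] if 0 else cv2.resize(np.vstack(ims),(390,600))[:,:,::-1])
cv2.imwrite('pics/s2.png',cv2.resize(np.hstack(ims),(800,308))[:,:,::-1])
E
```

```text
t: 4.82
tool_pos: [0.5921, -0.329, 0.1862]
tool_rot: [-2.032, -1.991, -0.211]
contact_force: [-0.8, -0.6, -2.2]
opening: 0.0104
grip_force: 88.2
t: 5.23
tool_pos: [0.5919, -0.3296, 0.1854]
tool_rot: [-1.878, -1.869, -0.329]
contact_force: [-0.7, -0.3, -0.2]
opening: 0.0105
grip_force: 88.3
t 5.23 shift [ 2.7  1.  -7.8] rows>= 0.2 turn [-0.008 -0.006 -0.   ] rows>= 0.1 shift if after turn [ 2.7  1.1 -7.8]
scene [311.22958933 182.67421085]
scene [315.45299873 178.10786239]
[246 132]
top [245.75878246 168.23217353]
top [250.84689255 165.90006004]
[180 118]
```

View pics/s2.png

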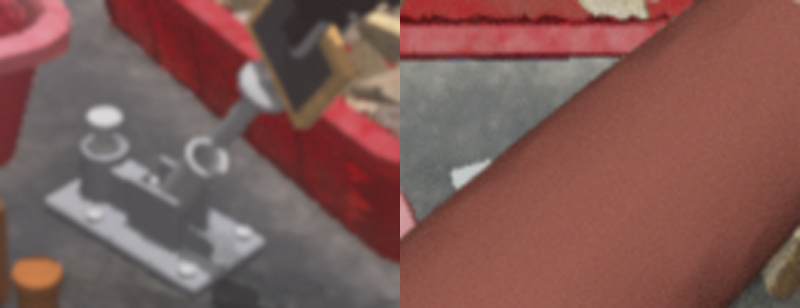

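The scene view shows the rod tip at about (318,178) just above the mouth at (313,182). Both are shifted the same way from the predictions, so the aim agrees.

```bash
python3 -m pendant '[[[2.7,1,0],[-0.008,-0.006,0],0],[[0,0,5],[0,0,0],0],[[0,0,8],[0,0,0],0],[[0,0,8],[0,0,0],0],[[0,0,6],[0,0,0],0],[[0,0,5],[0,0,0],0],[[0,0,4],[0,0,0],0],[[0,0,0],[0,0,0],0]]'
python3 - <<'E'
from h import *
th=np.radians(107.1);a=np.array([-.5*np.cos(th),-.5*np.sin(th),np.cos(np.pi/6)]);M=np.array([.5762,-.2723,.087])
o=get_obs();R0=R.from_rotvec(o['tool_rot']).as_matrix()
go(M+a*(.0927-.065),rotm(-a,y=R0[:,1]))
print('force tool',(R0.T@o['contact_force']).round(1),o['wrist_torque'])
im=optics.get_image('scene');cv2.imwrite('pics/s3.png',cv2.resize(im[110:240,230:400],None,fx=4,fy=4,interpolation=cv2.INTER_CUBIC)[:,:,::-1])
E
```

```text
t: 6.0
tool_pos: [0.5883, -0.3095, 0.1571]
tool_rot: [-1.886, -1.877, -0.333]
contact_force: [0.1, 0.4, -1.0]
opening: 0.0104
grip_force: 88.2
t 6.0 shift [-1.2 -0.3 52.6] rows>= 1.3 turn [ 0.002  0.001 -0.   ] rows>= 0.0 shift if after turn [-1.3 -0.2 52.6]
force tool [-0.1  0.2  1.1] [-0.34209147 -0.09478829  0.07118142]
```

```bash
python3 -m pendant '[[[-1.2,-0.3,0],[0,0,0],0],[[0,0,5],[0,0,0],0],[[0,0,6],[0,0,0],0],[[0,0,6],[0,0,0],0],[[0,0,4],[0,0,0],0],[[0,0,0],[0,0,0],0]]'
python3 - <<'E'
from h import *
o=get_obs();R0=R.from_rotvec(o['tool_rot']).as_matrix()
print('force tool',(R0.T@o['contact_force']).round(1),o['wrist_torque'])
E
```

```text
t: 6.55
tool_pos: [0.5847, -0.3004, 0.1381]
tool_rot: [-1.885, -1.876, -0.333]
contact_force: [0.2, 0.1, -1.3]
opening: 0.01
grip_force: 88.3
force tool [-0.5  0.4  1.2] [-0.39463264 -0.10371416  0.01533673]
```

View pics/s3.png

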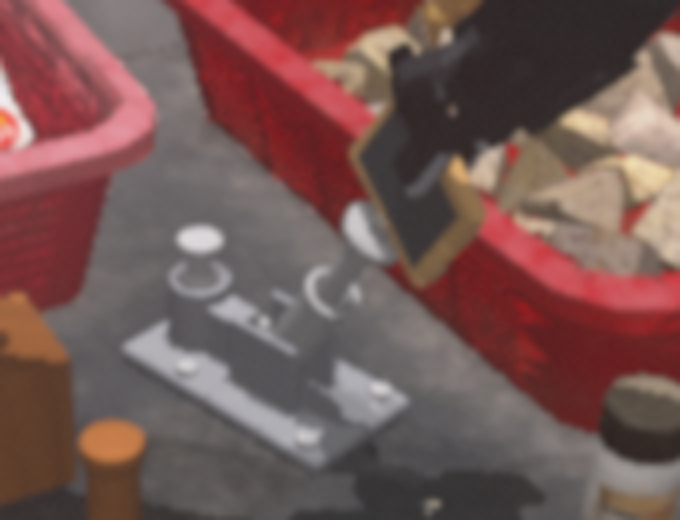

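```bash
python3 -m pendant '[[[0,0,3],[0,0,0],0],[[0,0,4],[0,0,0],0],[[0,0,4],[0,0,0],0],[[0,0,3],[0,0,0],0],[[0,0,0],[0,0,0],0]]'
python3 - <<'E'
from h import *
th=np.radians(107.1);a=np.array([-.5*np.cos(th),-.5*np.sin(th),np.cos(np.pi/6)]);M=np.array([.5762,-.2723,.087])
o=get_obs();R0=R.from_rotvec(o['tool_rot']).as_matrix()
go(M+a*(.0927-.065),rotm(-a,y=R0[:,1]))
print('force tool',(R0.T@o['contact_force']).round(1),o['wrist_torque'])
im=optics.get_image('scene');cv2.imwrite('pics/s4.png',cv2.resize(im[110:240,230:400],None,fx=4,fy=4,interpolation=cv2.INTER_CUBIC)[:,:,::-1])
E
```

```text
t: 6.97
tool_pos: [0.5835, -0.2949, 0.1279]
tool_rot: [-1.888, -1.879, -0.333]
contact_force: [0.5, -1.3, 0.8]
opening: 0.0106
grip_force: 88.6
t 6.97 shift [ 0.  -0.4 19.6] rows>= 0.5 turn [ 0.004  0.003 -0.   ] rows>= 0.0 shift if after turn [-0.  -0.4 19.6]
force tool [-0.8  0.3 -1.4] [-0.39465857 -0.1285611  -0.05347275]
```

View pics/s4.png

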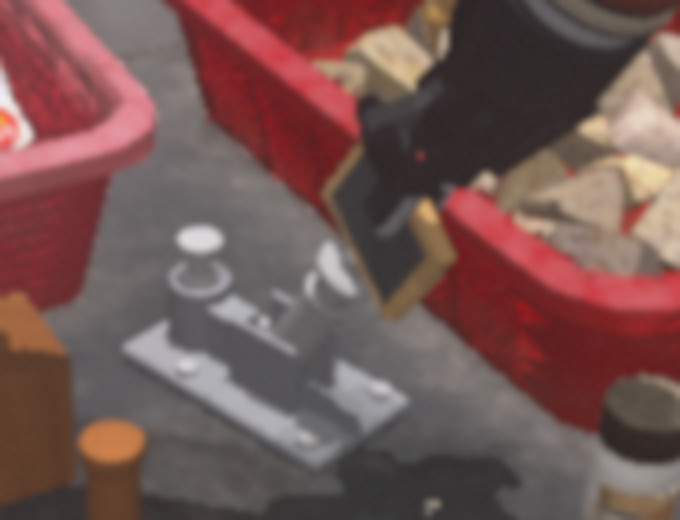

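The rod is inside the sleeve, with the collar (345,270) approaching the rim, and the plug is starting to resist.

```bash
python3 -m pendant '[[[0,-0.2,4],[0.003,0.002,0],0],[[0,0,4],[0,0,0],0],[[0,0,4],[0,0,0],0],[[0,0,3],[0,0,0],0],[[0,0,2],[0,0,0],0],[[0,0,0],[0,0,0],0]]'
python3 -m pendant '[[[0,0,2],[0,0,0],0],[[0,0,1],[0,0,0],0],[[0,0,0],[0,0,0],0]]'
cat > ck.py <<'E'
from h import *
th=np.radians(107.1);a=np.array([-.5*np.cos(th),-.5*np.sin(th),np.cos(np.pi/6)]);M=np.array([.5762,-.2723,.087])
o=get_obs();R0=R.from_rotvec(o['tool_rot']).as_matrix()
go(M+a*(.0927-.065),rotm(-a,y=R0[:,1]))
print('force tool',(R0.T@o['contact_force']).round(1),o['wrist_torque'])
E
python3 ck.py
```

```text
t: 7.52
tool_pos: [0.5806, -0.2862, 0.1121]
tool_rot: [-1.884, -1.876, -0.332]
contact_force: [1.4, -0.9, 1.5]
opening: 0.01
grip_force: 88.7
t: 7.77
tool_pos: [0.5805, -0.2858, 0.1113]
tool_rot: [-1.885, -1.878, -0.332]
contact_force: [2.2, -3.8, 5.0]
opening: 0.0104
grip_force: 89.4
t 7.77 shift [ 0.1 -0.2  0.4] rows>= 0.0 turn [ 0.001  0.002 -0.   ] rows>= 0.0 shift if after turn [ 0.1 -0.2  0.4]
force tool [-0.9  1.3 -6.5] [-0.35952587 -0.29057364 -0.12033036]
```

```bash
python3 -m pendant '[[[0,0,1.5],[0,0,0],0],[[0,0,1.5],[0,0,0],0],[[0,0,1],[0,0,0],0],[[0,0,0],[0,0,0],0]]'; python3 ck.py
```

```text
t: 8.1
tool_pos: [0.5806, -0.2859, 0.1112]
tool_rot: [-1.888, -1.881, -0.332]
contact_force: [0.4, -7.3, 14.0]
opening: 0.0101
grip_force: 90.8
t 8.1 shift [ 0.2 -0.3  0.4] rows>= 0.0 turn [ 0.003  0.005 -0.   ] rows>= 0.0 shift if after turn [ 0.2 -0.3  0.4]
force tool [  0.2  -1.9 -15.7] [-0.1046343   0.33863327  0.18140238]
```

```bash
python3 -m pendant '[[[0,0,-2],[0,0,0],0],[[0,0,-1],[0,0,0],0],[[0,0,0],[0,0,0],0.3],[[0,0,0],[0,0,0],0.5],[[0,0,0],[0,0,0],0.5],[[0,0,0],[0,0,0],0.5],[[0,0,0],[0,0,0],0.5]]'
python3 -m pendant '[[[0,0,-8],[0,0,0],0.5],[[0,0,-15],[0,0,0],0.5],[[0,0,-25],[0,0,0],0.6],[[0,0,-25],[0,0,0],0.7],[[0,0,-25],[0,0,0],0.7],[[0,0,-12],[0,0,0],0.7],[[0,0,0],[0,0,0],0.7]]'
python3 - <<'E'
from h import *
im=optics.get_image('scene');cv2.imwrite('pics/s5.png',cv2.resize(im[110:310,170:430],None,fx=3,fy=3,interpolation=cv2.INTER_CUBIC)[:,:,::-1])
go([.400,-.3765,.19],rotm([0,0,-1],-43))
print(get_obs()['q'])
E
```

```text
t: 8.68
tool_pos: [0.5795, -0.284, 0.1084]
tool_rot: [-1.882, -1.875, -0.331]
contact_force: [0.0, 0.2, 1.2]
opening: 0.0429
grip_force: 0.0
t: 9.27
tool_pos: [0.5978, -0.3399, 0.2093]
tool_rot: [-1.89, -1.882, -0.333]
contact_force: [-0.4, -0.1, -0.1]
opening: 0.0597
grip_force: 0.0
t 9.32 shift [ -49.4 -193.6   25. ] rows>= 4.8 turn [-0.331 -0.416  0.729] rows>= 7.3 shift if after turn [-162.1 -118.2   16.9]
[-0.73815316  0.48452456  1.16910079  0.2756716   1.93173097 -0.69450776]
```

View pics/s5.png

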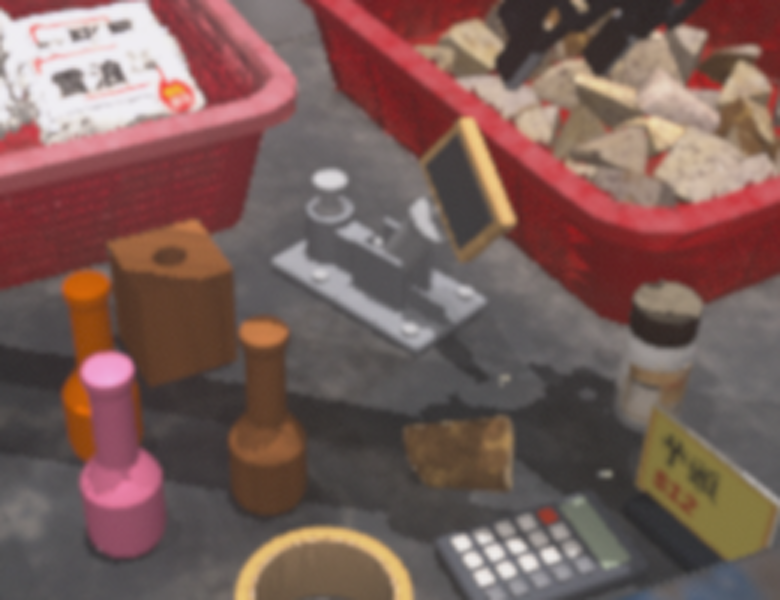

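The sign is home: its collar sits on the rim at crop (425,220) and the board is free. The brown rammer stands at crop (265,330 top; 268,510 bottom).

```bash
python3 -m pendant '[[[0,0,-5],[-0.0414,-0.052,0.0911],0.8],[[0,0,0],[-0.0414,-0.052,0.0911],1],[[0,0,0],[-0.0414,-0.052,0.0911],1],[[0,0,0],[-0.0414,-0.052,0.0911],1],[[0,0,0],[-0.0414,-0.052,0.0911],1],[[0,0,0],[-0.0414,-0.052,0.0911],1],[[0,0,0],[-0.0414,-0.052,0.0911],1],[[0,0,0],[-0.0414,-0.052,0.0911],1],[[0,0,0],[0,0,0],1]]'
python3 - <<'E'
from h import *
m=optics.camera_model('scene')
f=lambda c,z:np.round(onz(m,((c[0])/3+170,(c[1])/3+110),z)*1000,1)
print('pin',f((329,181),.077),'rammer top',f((265,329),.134),'hole',f((172,256),.08),'jar',f((668,302),.096))
go([.400,-.3765,.19],rotm([0,0,-1],-43))
E
```

```text
t: 10.07
tool_pos: [0.5965, -0.3363, 0.2074]
tool_rot: [-2.874, -1.254, 0.004]
contact_force: [0.7, 1.0, 0.5]
opening: 0.0856
grip_force: 0.0
pin [ 547.5 -187.1   77. ] rammer top [ 401.6 -381.9  134. ] hole [ 408.1 -223.1   80. ] jar [ 656.7 -434.1   96. ]
t 10.07 shift [-163.1 -116.6   18.2] rows>= 4.8 turn [-0.006  0.     0.003] rows>= 0.1 shift if after turn [-163.4 -116.3   17.4]
```

```bash
python3 -m pendant '[[[-12,-9,0],[0,0,0],1],[[-24,-17,2],[0,0,0],1],[[-28,-20,3],[0,0,0],1],[[-28,-20,3],[0,0,0],1],[[-28,-20,3],[0,0,0],1],[[-24,-17,3],[-0.006,0,0],1],[[-13,-9,3],[0,0,0],1],[[-6,-5,0],[0,0,0],1],[[0,0,0],[0,0,0],1]]'
python3 - <<'E'
from h import *
go([.400,-.377,.076],rotm([0,0,-1],-43))
m=optics.camera_model('wrist');im=optics.get_image('wrist')
for p in [(.400,-.377,.134),(.4,-.377,.046)]: cv2.circle(im,tuple(int(x) for x in proj(m,p)),4,(0,255,0),1)
cv2.imwrite('pics/w6.png',im[:,:,::-1])
E
```

```text
t: 10.82
tool_pos: [0.3987, -0.379, 0.1911]
tool_rot: [-2.88, -1.253, -0.002]
contact_force: [0.6, 0.5, -0.3]
opening: 0.0854
grip_force: 0.0
t 10.82 shift [  2.2  -0.3 115.1] rows>= 2.8 turn [-0.001 -0.001  0.   ] rows>= 0.0 shift if after turn [  2.3  -0.4 115.1]
```

View pics/w6.png

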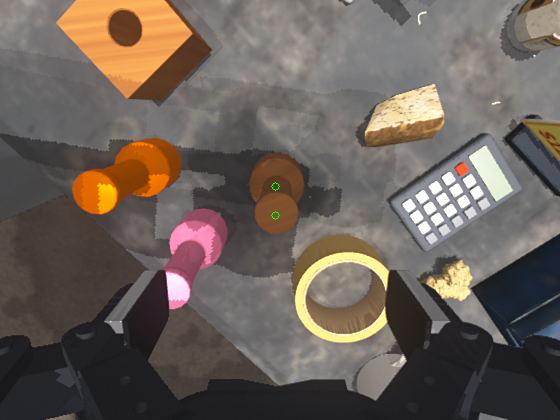

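The wrist view shows the brown rammer's bead at (276,212), within 4 px of my mark at (275,216). Pink at (175,290) and orange at (98,192) are clear of the fingers.

```bash
python3 -m pendant '[[[3.2,0,12],[0,0,0],1],[[0,0,25],[0,0,0],1],[[0,0,28],[0,0,0],1],[[0,0,26],[0,0,0],1],[[0,0,16],[0,0,0],1],[[0,0,8],[0,0,0],1],[[0,0,0],[0,0,0],0],[[0,0,0],[0,0,0],0],[[0,0,0],[0,0,0],0],[[0,0,0],[0,0,0],0],[[0,0,0],[0,0,0],0],[[0,0,0],[0,0,0],0]]' 80
python3 -m pendant '[[[0,0,0],[0,0,0],0],[[0,0,0],[0,0,0],0],[[0,0,0],[0,0,0],0]]'
python3 -m pendant '[[[0,0,-12],[0,0,0],0],[[0,0,-25],[0,0,0],0],[[0,0,-28],[0,0,0],0],[[0,0,-22],[0,0,0],0],[[0,0,-13],[0,0,0],0],[[0,0,0],[0,0,0],0]]'
python3 -c "
from h import *
go([.548,-.181,.180],rotm([0,0,-1],-43))"
```

```text
t: 11.87
tool_pos: [0.4033, -0.3779, 0.0792]
tool_rot: [2.876, 1.252, 0.003]
contact_force: [-0.7, 0.6, 4.6]
opening: 0.026
grip_force: 78.1
t: 12.12
tool_pos: [0.4033, -0.3779, 0.0792]
tool_rot: [2.877, 1.252, 0.003]
contact_force: [-1.1, 1.9, 5.9]
opening: 0.0259
grip_force: 78.2
t: 12.62
tool_pos: [0.4036, -0.3783, 0.1813]
tool_rot: [2.873, 1.251, 0.004]
contact_force: [0.3, -0.1, -2.8]
opening: 0.0261
grip_force: 79.0
t 12.62 shift [242.8 -28.8   0.9] rows>= 5.9 turn [0.008 0.    0.001] rows>= 0.1 shift if after turn [242.8 -29.    1.3]
```

```bash
python3 -m pendant '[[[12,-1.4,0],[0,0,0],0],[[25,-3,0],[0,0,0],0],[[30,-3.5,0],[0,0,0],0],[[30,-3.5,0],[0,0,0],0],[[30,-3.5,0],[0,0,0],0],[[30,-3.5,0],[0,0,0],0],[[30,-3.5,0],[0,0,0],0],[[28,-3.5,0],[0,0,0],0],[[18,-2.2,0],[0,0,0],0],[[9,-1,0],[0.008,0,0],0],[[0,0,0],[0,0,0],0]]'
python3 - <<'E'
from h import *
go([.548,-.181,.079+.077+.003],rotm([0,0,-1],-43))
im=optics.get_image('scene');cv2.imwrite('pics/s7.png',cv2.resize(im[80:280,170:430],None,fx=3,fy=3,interpolation=cv2.INTER_CUBIC)[:,:,::-1])
E
```

```text
t: 13.53
tool_pos: [0.5462, -0.1778, 0.1748]
tool_rot: [-2.87, -1.254, 0.007]
contact_force: [-0.2, 0.6, -2.4]
opening: 0.0261
grip_force: 79.0
t 13.53 shift [-1.1  3.7 15.8] rows>= 0.4 turn [-0.011  0.     0.004] rows>= 0.1 shift if after turn [-1.1  3.6 15.8]
```

View pics/s7.png

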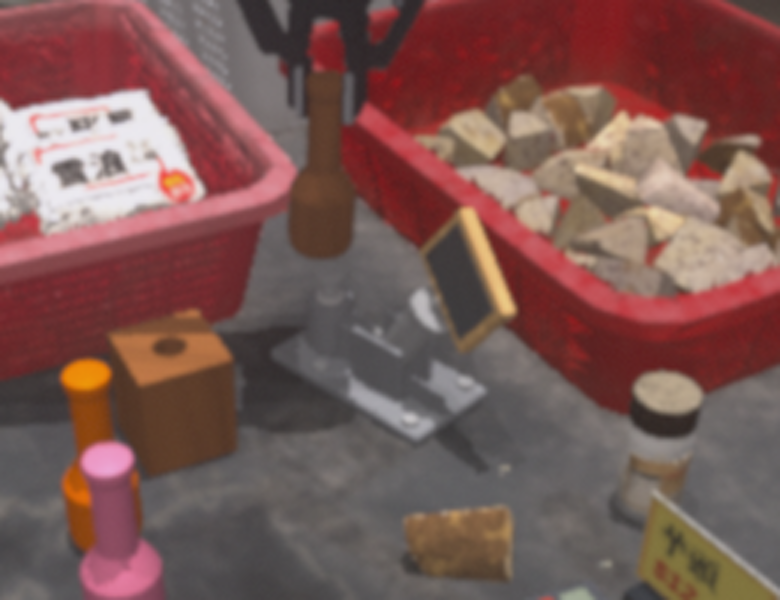

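The rammer is held upright with its underside centre at about (321,240), right above the pin at (329,270). A sideways correction of about 4 mm remains.

```bash
python3 -m pendant '[[[-1,3.6,0],[-0.011,0,0.003],0],[[0,0,6],[0,0,0],0],[[0,0,6],[0,0,0],0],[[0,0,4],[0,0,0],0],[[0,0,3],[0,0,0],0],[[0,0,3],[0,0,0],0],[[0,0,3],[0,0,0],0],[[0,0,3],[0,0,0],0],[[0,0,0],[0,0,0],0]]'
python3 -m pendant '[[[0,0,3],[0,0,0],0],[[0,0,3],[0,0,0],0],[[0,0,2],[0,0,0],0],[[0,0,0],[0,0,0],0]]'
```

```text
t: 14.33
tool_pos: [0.5487, -0.1836, 0.1499]
tool_rot: [2.878, 1.248, 0.004]
contact_force: [-1.0, 0.8, 0.4]
opening: 0.0262
grip_force: 79.3
t: 14.67
tool_pos: [0.5485, -0.1836, 0.1411]
tool_rot: [2.878, 1.248, 0.004]
contact_force: [-1.5, 0.4, 1.4]
opening: 0.0259
grip_force: 79.4
```

```bash
python3 -m pendant '[[[0,0,2],[0,0,0],0],[[0,0,2],[0,0,0],0],[[0,0,0],[0,0,0],0]]'
python3 -m pendant '[[[0,0,1.5],[0,0,0],0],[[0,0,1.5],[0,0,0],0],[[0,0,0],[0,0,0],0]]'
```

```text
t: 14.92
tool_pos: [0.55, -0.184, 0.141]
tool_rot: [2.876, 1.247, 0.008]
contact_force: [-4.5, 2.5, 15.2]
opening: 0.0258
grip_force: 80.4
t: 15.17
tool_pos: [0.5511, -0.1844, 0.1409]
tool_rot: [2.874, 1.246, 0.011]
contact_force: [-4.2, 3.0, 23.8]
opening: 0.026
grip_force: 81.0
```

The pin has hit its stop at the expected height (0.141 - 0.079 = 0.062 m), with force rising to 24 N. I lift the rammer and take it back.

```bash
python3 -m pendant '[[[0,0,-8],[0,0,0],0],[[0,0,-14],[0,0,0],0],[[0,0,-16],[0,0,0],0],[[0,0,-9],[0,0,0],0],[[0,0,0],[0,0,0],0]]'
python3 -c "
from h import *
go([.4035,-.378,.180],rotm([0,0,-1],-43))"
```

```text
t: 15.58
tool_pos: [0.5494, -0.184, 0.1833]
tool_rot: [2.876, 1.247, 0.007]
contact_force: [0.4, 0.5, -3.4]
opening: 0.026
grip_force: 79.5
t 15.58 shift [-241.4   26.1    3.2] rows>= 5.8 turn [ 0.008 -0.001 -0.002] rows>= 0.1 shift if after turn [-241.4   25.6    3.3]
```

```bash
python3 -m pendant '[[[-12,1.3,0],[0.008,0,0],0],[[-25,2.7,0],[0,0,0],0],[[-30,3.2,0],[0,0,0],0],[[-30,3.2,0],[0,0,0],0],[[-30,3.2,0],[0,0,0],0],[[-30,3.2,0],[0,0,0],0],[[-30,3.2,0],[0,0,0],0],[[-28,3,0],[0,0,0],0],[[-18,2,0],[0,0,0],0],[[-8.4,1,0],[0,0,0],0],[[0,0,0],[0,0,0],0]]'
python3 -c "
from h import *
go([.4035,-.378,.0792],rotm([0,0,-1],-43))"
```

```text
t: 16.5
tool_pos: [0.4004, -0.3783, 0.1797]
tool_rot: [-2.879, -1.243, 0.003]
contact_force: [0.2, 0.1, -3.1]
opening: 0.0262
grip_force: 79.5
t 16.5 shift [  2.4   2.6 100.5] rows>= 2.4 turn [-0.006 -0.    -0.005] rows>= 0.1 shift if after turn [  2.4   2.  100.5]
```

```bash
python3 -m pendant '[[[2.4,2.4,12],[-0.006,0,-0.005],0],[[0,0,24],[0,0,0],0],[[0,0,26],[0,0,0],0],[[0,0,20],[0,0,0],0],[[0,0,9],[0,0,0],0],[[0,0,4],[0,0,0],0],[[0,0,2],[0,0,0],0],[[0,0,0],[0,0,0],0]]'
python3 -c "
from h import *
go([.4035,-.378,.0792],rotm([0,0,-1],-43))"
```

```text
t: 17.17
tool_pos: [0.4065, -0.3775, 0.0849]
tool_rot: [2.876, 1.256, 0.003]
contact_force: [0.1, -1.3, -2.2]
opening: 0.026
grip_force: 79.5
t 17.17 shift [-2.4 -1.9  5.7] rows>= 0.2 turn [ 0.004 -0.     0.003] rows>= 0.0 shift if after turn [-2.4 -1.8  5.7]
```

```bash
python3 -m pendant '[[[0,0,2],[0,0,0],0],[[0,0,1.5],[0,0,0],0],[[0,0,1],[0,0,0],0],[[0,0,0.7],[0,0,0],0],[[0,0,0],[0,0,0],0],[[0,0,0],[0,0,0],0]]'
```

```text
t: 17.67
tool_pos: [0.406, -0.3777, 0.0794]
tool_rot: [2.876, 1.255, 0.003]
contact_force: [0.6, -0.7, -1.4]
opening: 0.0259
grip_force: 79.6
```

```bash
python3 -m pendant '[[[0,0,0.8],[0,0,0],0],[[0,0,0.5],[0,0,0],0],[[0,0,0],[0,0,0],0]]'
python3 -m pendant '[[[0,0,0],[0,0,0],0.35],[[0,0,0],[0,0,0],0.45],[[0,0,0],[0,0,0],0.6],[[0,0,0],[0,0,0],0.8],[[0,0,0],[0,0,0],1],[[0,0,0],[0,0,0],1],[[0,0,0],[0,0,0],1]]'
python3 -m pendant '[[[0,0,-12],[0,0,0],1],[[0,0,-25],[0,0,0],1],[[0,0,-30],[0,0,0],1],[[0,0,-25],[0,0,0],1],[[0,0,-12],[0,0,0],1],[[0,0,0],[0,0,0],1]]'
python3 - <<'E'
from h import *
im=optics.get_image('scene')[80:340,170:430]
w=optics.get_image('wrist')[0:420,80:560]
cv2.imwrite('pics/f8.png',np.hstack([cv2.resize(im,(400,400)),cv2.resize(w,(400,400))])[:,:,::-1])
E
```

```text
t: 17.92
tool_pos: [0.4064, -0.3781, 0.0793]
tool_rot: [2.875, 1.255, 0.003]
contact_force: [-1.3, 1.0, 4.3]
opening: 0.0261
grip_force: 80.2
t: 18.5
tool_pos: [0.4059, -0.3774, 0.0776]
tool_rot: [2.877, 1.256, 0.002]
contact_force: [0.1, 0.1, -0.6]
opening: 0.0852
grip_force: 0.0
t: 19.0
tool_pos: [0.4072, -0.3791, 0.1866]
tool_rot: [2.87, 1.253, 0.006]
contact_force: [0.4, 0.3, -0.3]
opening: 0.0855
grip_force: 0.0
```

View pics/f8.png

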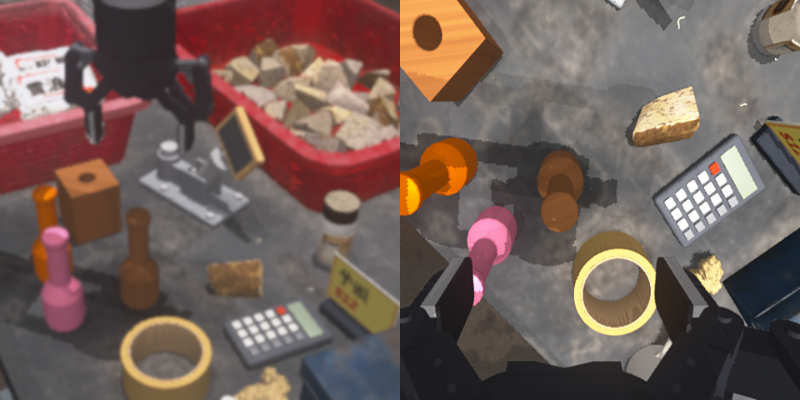

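The final picture shows the rammer upright and free at (140,260) and the pin head down on its boss at (168,147). The sign is home in the sleeve at (240,145), the bystanders are where they were, and the gripper is clear of everything.

```bash
python3 -c "
from station import ctrl
print(ctrl.finish_job())"
```

```text
the job is handed in; nothing more can be done
None
```

I handed the job in at about 19 s of the 61 s; no verdict came back, but the last pictures and force readings show the sign fully home in the sleeve, the lock pin driven to its stop with the rammer, the rammer upright and released near its starting spot, and the other things where they were.

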